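# Key the drive bush into the sloping fixture and clamp it

## Task

Pick up the brass-headed drive bush, turn it so that the key on its foot (red mark) lines up with the keyway in the sloping fixture (red mark), and seat it fully home, with its flange flush on the steel ring. Then swing the fixture's red-handled clamp clockwise as far as it goes, so that its finger lies over the flange, and let go. Leave the screw carton, the tape roll and the flashlight where they are.

Things in the scene. Friction and masses are not known exactly. Their poses are not given: they have to be found in the camera images.
- bush: Loose drive bush, 0.22 kg, 62 mm tall, standing on the bench. Origin: centre of its underside, z up its axis. Pilot 25 mm diameter to z 4 mm; foot 30 mm diameter, z 4 to 16, with one key 8 mm wide along its own +x, out to 22 mm from the axis; dark flange 56 mm diameter, z 16 to 22, red mark above the key; hexagonal brass head to grip, z 22 to 62, 28 mm across flats, one flat facing +x.
- bush_seat (a point): Centre of the underside of the bush's flange, 16 mm above the bush's origin; axes as the bush's.
- fixture: Fixed grey fixture, 170 x 210 x 130 mm. Origin on the bench, 85 mm below the ring's centre; z up; its yaw varies. Its top plate slopes by 30 degrees and faces the robot's side (its -x), higher at the back (+x).
- nose: Steel ring on the slope, 60 mm outside, hole 33 mm, 20 mm deep, open below, 3 mm above the plate. Origin: centre of its top face; z out of the face (30 degrees from vertical, to the fixture's -x), x up the slope, y left. Keyway on its +x side 11 mm wide, to 24.5 mm from the centre, with a red mark on the plate. The foot has 1.5 mm play all round. Seated: bush_seat on this origin, +x along +x.
- clamp (a joint): Swing clamp: 0 open, 1.571 rad closed at its stop; starts at 0 to 0.4. Turns about the nose's z at clamp_pivot, clockwise from above as it closes, stays where left, about 2.5 N at the handle. Finger: 30 mm long, 12 wide, lower face 9 mm above the nose face; points along the nose's +x at 0, -y (over the flange, 3 mm spare) at 1.571. Handle opposite, 45 mm from the pivot: -x at 0, +y at 1.571.
- clamp_pivot (a point): Centre of the clamp's pivot, fixed to the fixture: 50 mm along the nose's +y and 9 mm above the nose face; axes as the nose's.
- clamp_grip (a point): Top of the clamp's red handle post (a round post of 15 mm diameter standing along the nose's z; its free length is 34 mm, from 17 to 51 mm above the nose face). The point is the middle of its top end.
- screw_carton: Bystander: grey carton of screws, 49 x 66 x 86 mm, standing; origin at the centre of its underside.
- tape_roll: Bystander: black roll of tape, 65 mm diameter, 19 mm tall; origin at the centre of its underside.
- flashlight: Bystander: small black flashlight lying on the bench, 121 mm long, 37 mm thick; origin at the centre of its underside.
Not all that is in view belongs to the job. Leave any blue or purple look-alike of the bush alone.

How it is judged:
By the outcome, as a careful person would: the job done as asked, in the order asked, and still so for the second after the job is handed in, with the robot touching nothing.
It also fails if it takes over 53 s, if anything falls off the work surface, if the arm or the gripper's body presses on something with over 40 N, if the wrist force passes 120 N, or if a joint passes its speed limit or range.

## Robot

A 6-joint arm with a two-finger parallel gripper is mounted at the origin on a cart in front of the work surface, level with it; the furniture and walls round the work are solid. World frame = base frame: x ahead of the robot, y to its left, z up, the work surface at z = 0. Lengths are in m, angles in rad, forces in N, time in s.
With the tool pointing down it reaches from about 0.35 to 0.775 m from the base axis. Payload 7.3 kg.
Tool frame: the origin (TCP) lies at the very end of the fingers, on their centre line; the grasp point (between the pads) lies 19 mm behind it; z points along the fingers, y is the line along which they close (so a half turn about z gives the same grasp; the last joint's range is limited). The gripper opens to 92 mm and grips with 3 to 60 N. Pads are 19 mm wide; open, the fingers measure 130 mm over their backs; the gripper's body (75 mm by 190 mm) begins 47 mm behind the grasp point.
Start: joints at [1.168, 0.342, 1.524, -0, 1.275, -0.146], TCP at [0.133, 0.508, 0.205] pointing down, gripper open.
Joint ranges: [-2.53, 2.53], [-0.77, 2.02], [0.04, 2.7], [-1, 4.14], [0.28, 2.66], [-3.11, 3.11]. Speed limits (rad/s): [2.57, 2.57, 3.14, 3.14, 3.14, 3.14].

## Interface

Orientations are given as [roll, pitch, yaw] about the fixed x, y, z axes, in that order (R = Rz(yaw) Ry(pitch) Rx(roll)).
In Python, from cell import * gives the robot as it stands.
- The arm moves only by the tool step_arm, never from a script. Its argument "commands" is a list of rows, each a list of 7 numbers: the opening, from 0 (shut) to 1 (fully open), then the shift along the world's x, y, z in cm, then the turn, a rotation vector about the world's x, y, z in rad. A call has 1 to 5 rows; each row is the pose to reach, as a shift and turn from the pose commanded when the call began; what a row does not reach only later rows make up. A row lasts 1/12 s, in which the tool goes at most 41.7 mm and 7.16 degrees, less where a joint would pass 70% of its speed; a pose out of reach is approached as far as the arm can. A call with a gripper value outside its range is refused whole. The fingers move at their own pace and stop on an object; "grip_force" is the grip in N (left out, the last holds). Time passes only in rows, so rows that repeat a pose let the fingers close. It gives the time, the measured TCP pose, the force, the opening and the grip force at its end, in the units of the state.
- observe(): the state, without advancing time (a new reading comes with each control period).
- read_camera(name): name is "scene" or "top" or "wrist"; returns the picture (400x640x3 uint8, red, green, blue); there is no depth.
- camera_model(name): a dict with "vfov" (degrees; the focal length in pixels is half the picture's height over the tangent of half this angle, whatever the lens; pixels are square), "cx", "cy" (the principal point, pixels), "k1" (the pictures are not rectified: a ray, as slopes to the right and down, at radius r is drawn at 1 + k1 r^2 times it, then the intrinsics apply), "world_to_cam" (4x4, takes a point from world to camera coordinates). Camera axes: x right, y up, looking along -z (the intrinsics and any distortion apply to the point x, -y, -z); pixel columns grow to the right and rows downward; lengths in m; the calibration is good to about 2 mm. A picture is of the moment at which its call begins: read the wrist's pose just before it. camera_model takes no time and is no camera call; for the wrist camera it gives the pose at the moment of the call.
- hand_in(): hands the job in; it is judged then, once.
The state is a dict: "time": time; "qpos": joint angles; "qvel": joint speeds; "joint_efforts": joint torques, N m; "tool_pos": TCP position; "tool_rot": TCP orientation; "contact_force": force on the tool from outside, world axes, zero at the start; "torque": the same for the moment, N m; "opening": finger opening in m; "grip_force": force on a finger pad.
Only numpy, scipy, OpenCV 4.12 (cv2) and the standard library are available. Lean on these libraries where they do the work, as an engineer would, in place of code of your own. Each camera call takes 0.05 s, during which the arm holds its last target. There are 200 camera calls.

## Working session

There is one attempt and no reset: what is moved stays moved. The work goes in short steps, Python scripts to look and compute and a tool call to move; the robot and the scene stay as the last step left them, time stands still between calls to the robot, and variables do not carry over. Pictures are saved under pics/ and viewed, at most 10 in all, crops included, and the job is handed in when it is done.

Besides the shell and the picture viewer there is one more tool, called after ">>>" as a command line: name --pt "numbers of a row" for each row, then --argument value for the rest. step_arm: Moves the arm, as the interface text tells. Its arguments: {"type":"object","properties":{"commands":{"type":"array"},"grip_force":{"type":"number"}},"required":["commands"]}

```bash
mkdir -p pics; ls
cat > h.py <<'E'
import numpy as np, cv2
from cell import *
from scipy.spatial.transform import Rotation as R
def pix2ray(m,u,v):
    f=200/np.tan(np.radians(m["vfov"])/2)
    xd,yd=(u-m["cx"])/f,(v-m["cy"])/f
    x,y=xd,yd
    for _ in range(30):
        s=1+m["k1"]*(x*x+y*y); x,y=xd/s,yd/s
    T=np.linalg.inv(np.array(m["world_to_cam"]))
    d=T[:3,:3]@np.array([x,-y,-1.]); return T[:3,3],d/np.linalg.norm(d)
def plane(m,u,v,z=0,n=(0,0,1),p=None):
    o,d=pix2ray(m,u,v); n=np.array(n,float); p=np.array([0,0,z]) if p is None else np.array(p)
    return o+d*((p-o)@n)/(d@n)
def proj(m,P):
    f=200/np.tan(np.radians(m["vfov"])/2)
    c=np.array(m["world_to_cam"])@np.append(P,1); x,y=c[0]/-c[2],-c[1]/-c[2]
    s=1+m["k1"]*(x*x+y*y); return np.array([m["cx"]+f*x*s,m["cy"]+f*y*s])
def tri(ms,uvs):
    A=np.zeros((3,3));b=np.zeros(3)
    for m,(u,v) in zip(ms,uvs):
        o,d=pix2ray(m,u,v);M=np.eye(3)-np.outer(d,d);A+=M;b+=M@o
    X=np.linalg.solve(A,b); return X,[np.linalg.norm(proj(m,X)-np.array(q)) for m,q in zip(ms,uvs)]
def snap(n,f):
    m=camera_model(n); im=np.array(read_camera(n))[:,:,::-1].copy(); cv2.imwrite(f,im); return m,im
E
python3 - <<'E'
from h import *
import pickle
ms={}
o=observe();print(o["tool_pos"],o["tool_rot"])
ims=[]
for n in("scene","top","wrist"):
    m,im=snap(n,f"pics/{n}0.png"); ms[n]=m; print(n,m["vfov"],m["k1"],np.round(np.linalg.inv(np.array(m["world_to_cam"]))[:3],3).tolist())
pickle.dump(ms,open("ms0.pkl","wb"))
E
```

```text
pics
[0.1331491  0.50738298 0.20414208] [-3.14007135e+00 -2.47694470e-04  2.88473999e+00]
scene 47.801163744099625 0.0026875146471421977 [[-0.894, 0.333, -0.3, 0.207], [-0.448, -0.689, 0.569, 0.552], [-0.017, 0.643, 0.765, 0.92]]
top 46.05572954667306 -0.12269915722659466 [[-0.018, 0.998, -0.065, 0.478], [-1.0, -0.018, -0.0, -0.073], [-0.001, 0.065, 0.998, 1.278]]
wrist 59.52702699591954 0.02702524454325787 [[0.254, -0.937, -0.239, 0.069], [0.967, 0.245, 0.065, 0.523], [-0.002, -0.248, 0.969, 0.386]]
```

```bash
sleep 1
```

```text
(no output)
```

View pics/scene0.png

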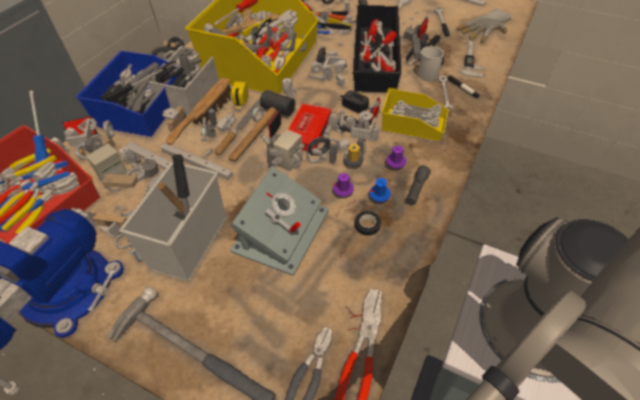

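View pics/top0.png

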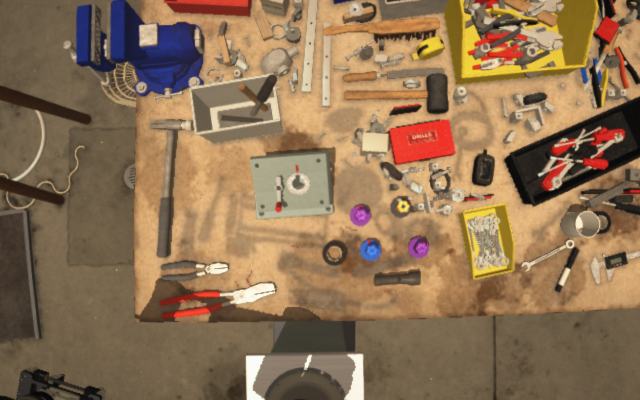

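The scene view shows the bush at (354,152) and the ring at (281,205). In the top view the bush is at (403,206), the ring at (299,183), and the red handle at (279,208), with purple and blue decoys around the bush. Next I'll enlarge the top view and get rough positions.

Run:
```python
from h import *
import pickle
ms=pickle.load(open("ms0.pkl","rb"));t,s=ms["top"],ms["scene"]
im=cv2.imread("pics/top0.png")
c=cv2.resize(im[140:240,240:440],None,fx=4,fy=4,interpolation=cv2.INTER_CUBIC)
cv2.imwrite("pics/topcrop.png",c)
for uv,z in(((403,206),.062),((299,183),.085),((279,208),.1),((375,142),.086)):print(uv,plane(t,*uv,z).round(3))
print(tri([t,s],[(403,205),(354,150)]),tri([t,s],[(299,183),(281,205)]))
```

```text
(403, 206) [ 0.543 -0.267  0.062]
(299, 183) [0.605 0.001 0.085]
(279, 208) [0.542 0.051 0.1  ]
(375, 142) [ 0.707 -0.196  0.086]
(array([ 0.54382288, -0.26941669,  0.05069088]), [np.float64(0.9298048512485482), np.float64(0.89124432678599)]) (array([0.60806751, 0.0023393 , 0.08066936]), [np.float64(1.0556625187739477), np.float64(1.13641058849402)])
```

View pics/topcrop.png

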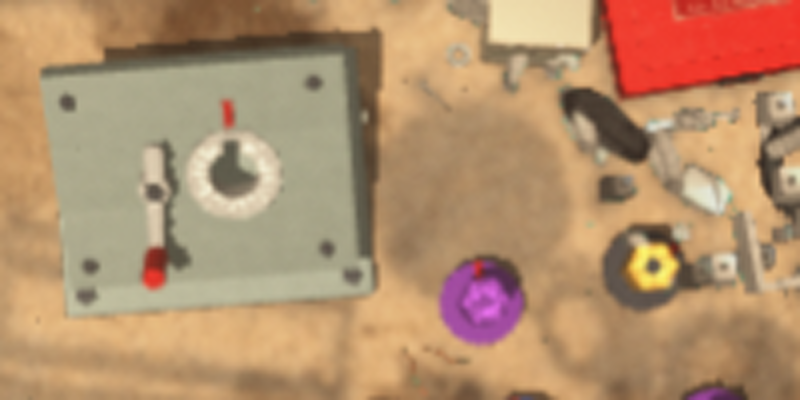

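The crop shows the ring at crop (235,173), the keyway mark at (228,112), the clamp almost fully open with its handle at (154,272), and the brass head at (653,265). The mark on the bush is hidden from this view. I'll fly over for wrist views, fixture first.

>>> step_arm --pt "1 2.5 -3.2 0.3 0 0 0" --pt "1 5 -6.4 0.6 0 0 0" --pt "1 7.5 -9.6 0.9 0 0 0" --pt "1 10 -12.8 1.2 0 0 0" --pt "1 12.5 -16 1.5 0 0 0"

```text
time: 0.57
tool_pos: [0.2588, 0.3462, 0.2198]
tool_rot: [-3.141, -0.0, 2.886]
contact_force: [0.6, 0.7, 0.3]
opening: 0.0913
grip_force: 0.0
```

>>> step_arm --pt "1 2.5 -3.2 0.3 0 0 0" --pt "1 5 -6.4 0.6 0 0 0" --pt "1 7.5 -9.6 0.9 0 0 0" --pt "1 10 -12.8 1.2 0 0 0" --pt "1 12.5 -16 1.5 0 0 0"

```text
time: 0.98
tool_pos: [0.384, 0.186, 0.235]
tool_rot: [3.141, 0.0, 2.885]
contact_force: [-0.2, 0.4, -0.7]
opening: 0.0915
grip_force: 0.0
```

>>> step_arm --pt "1 2.5 -3.2 0.3 0 0 0" --pt "1 5 -6.4 0.6 0 0 0" --pt "1 7.5 -9.6 0.6 0 0 0" --pt "1 10 -12.8 0.6 0 0 0" --pt "1 12.5 -16 0.6 0 0 0"

```text
time: 1.4
tool_pos: [0.5091, 0.0259, 0.2407]
tool_rot: [3.141, -0.0, 2.884]
contact_force: [0.4, 0.9, 0.1]
opening: 0.0917
grip_force: 0.0
```

>>> step_arm --pt "1 1 -2 0 0 0 0" --pt "1 1 -2 0 0 0 0" --pt "1 1 -2 0 0 0 0"

```text
time: 1.65
tool_pos: [0.5183, 0.0069, 0.2401]
tool_rot: [3.141, -0.002, 2.882]
contact_force: [-0.4, 1.0, -0.3]
opening: 0.092
grip_force: 0.0
```

Run:
```python
from h import *
import pickle
o=observe();print(o["time"],o["tool_pos"],o["tool_rot"],o["qpos"])
m,im=snap("wrist","pics/w1.png");pickle.dump(m,open("w1.pkl","wb"))
```

```text
1.65 [0.51827287 0.00690636 0.24007382] [ 3.14145812e+00 -1.67977480e-03  2.88230181e+00] [-1.34840533e-01  3.04994474e-01  1.47877381e+00  3.49786758e-04
  1.35947447e+00 -1.44641956e+00]
```

View pics/w1.png

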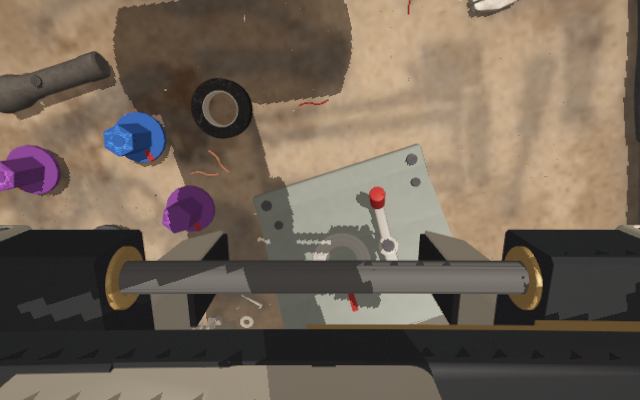

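The wrist view has image up = -x. The handle is at (377,195), the ring is mostly hidden by the gripper at about (348,260), and decoys are at (188,208) and (135,138). I'll shift +x so the ring sits under the camera.

>>> step_arm --pt "1 3.7 0 0.5 0 0 0" --pt "1 7.4 0 1 0 0 0" --pt "1 11 -1 1 0 0 0" --pt "1 14.5 -2 1 0 0 0" --pt "1 14.5 -2 1 0 0 0"

```text
time: 2.12
tool_pos: [0.6671, -0.0122, 0.2473]
tool_rot: [-3.141, -0.002, 2.885]
contact_force: [-0.1, -0.3, -1.6]
opening: 0.0918
grip_force: 0.0
```

>>> step_arm --pt "1 0 0 0 0 0 0" --pt "1 0 0 0 0 0 0"

```text
time: 2.28
tool_pos: [0.6623, -0.0107, 0.2505]
tool_rot: [3.141, -0.002, 2.886]
contact_force: [-0.4, 1.0, 0.5]
opening: 0.092
grip_force: 0.0
```

Run:
```python
from h import *
import pickle
o=observe();print(o["time"],o["tool_pos"],o["tool_rot"],o["qpos"])
m,im=snap("wrist","pics/w2.png");pickle.dump(m,open("w2.pkl","wb"))
```

```text
2.2833 [ 0.66233169 -0.01068122  0.25051254] [ 3.14142037e+00 -1.63630229e-03  2.88629717e+00] [-1.31909995e-01  5.85995840e-01  1.00498859e+00  3.72421393e-04
  1.55221089e+00 -1.44741791e+00]
```

View pics/w2.png

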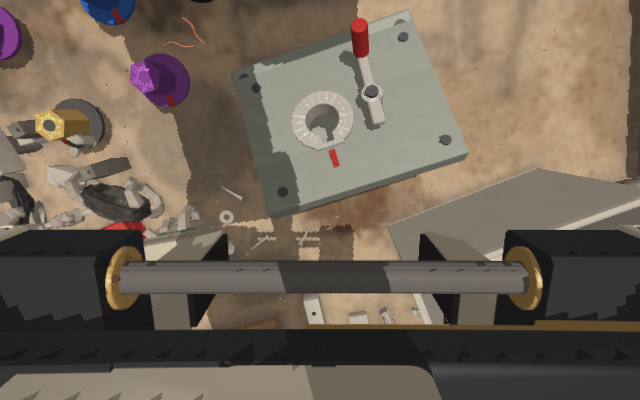

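The wrist view now shows the ring at (322,119), the keyway mark at (334,158), the pivot at (372,92), the handle top at (360,24), the bush head at (50,125) and its flange at about (80,125). Next step is measuring the fixture and locating the bush.

Run:
```python
from h import *
import pickle
m=pickle.load(open("w2.pkl","rb"));im=cv2.imread("pics/w2.png")
hsv=cv2.cvtColor(im,cv2.COLOR_BGR2HSV)
print("plate",hsv[170,300],"ring",hsv[120,345],hsv[138,300],"fl",hsv[110,85],hsv[130,98])
print("ringrow119",[tuple(hsv[119,x]) for x in range(284,362,4)])
red=((hsv[...,0]<8)|(hsv[...,0]>172))&(hsv[...,1]>150)&(hsv[...,2]>60)
n,l,st,ce=cv2.connectedComponentsWithStats(red.astype(np.uint8))
for i in range(1,n):
    if st[i,4]>8: print("red",st[i],ce[i].round(1))
br=(abs(hsv[...,0].astype(int)-24)<8)&(hsv[...,1]>130)&(hsv[...,2]>90)
br[230:]=0
n,l,st,ce=cv2.connectedComponentsWithStats(br.astype(np.uint8))
for i in range(1,n):
    if st[i,4]>60: print("brass",st[i],ce[i].round(1))
g=np.zeros_like(im)
a=cv2.resize(im[60:200,0:140],None,fx=4,fy=4,interpolation=cv2.INTER_CUBIC)
b=cv2.resize(im[0:190,270:420][:140],None,fx=4,fy=4,interpolation=cv2.INTER_CUBIC)
b=cv2.resize(im[50:190,280:335+5],None,fx=4,fy=4,interpolation=cv2.INTER_CUBIC)
cv2.imwrite("pics/w2c.png",np.hstack([a,b]))
```

```text
plate [ 28  23 157] ring [ 20  26 198] [ 20  22 206] fl [13 20 90] [ 4 20 90]
ringrow119 [(np.uint8(30), np.uint8(23), np.uint8(155)), (np.uint8(32), np.uint8(23), np.uint8(157)), (np.uint8(17), np.uint8(29), np.uint8(177)), (np.uint8(16), np.uint8(30), np.uint8(187)), (np.uint8(16), np.uint8(30), np.uint8(187)), (np.uint8(16), np.uint8(31), np.uint8(182)), (np.uint8(17), np.uint8(33), np.uint8(124)), (np.uint8(18), np.uint8(35), np.uint8(123)), (np.uint8(37), np.uint8(25), np.uint8(93)), (np.uint8(30), np.uint8(25), np.uint8(92)), (np.uint8(30), np.uint8(22), np.uint8(91)), (np.uint8(30), np.uint8(22), np.uint8(92)), (np.uint8(30), np.uint8(22), np.uint8(92)), (np.uint8(30), np.uint8(22), np.uint8(93)), (np.uint8(17), np.uint8(29), np.uint8(186)), (np.uint8(18), np.uint8(26), np.uint8(194)), (np.uint8(16), np.uint8(30), np.uint8(187)), (np.uint8(17), np.uint8(28), np.uint8(188)), (np.uint8(32), np.uint8(23), np.uint8(154)), (np.uint8(30), np.uint8(23), np.uint8(153))]
red [112   9  13  15  77] [117.6  16.3]
red [351  18  18  39 594] [359.5  36.9]
red [167  94   9  13  59] [170.6 100.3]
red [ 62 140   6   4  16] [ 64.6 140.9]
red [329 149  10  18  96] [333.6 157.6]
red [101 221  44  12 278] [125.8 226.2]
brass [ 39 110  50  30 804] [ 69.5 122.4]
```

View pics/w2c.png

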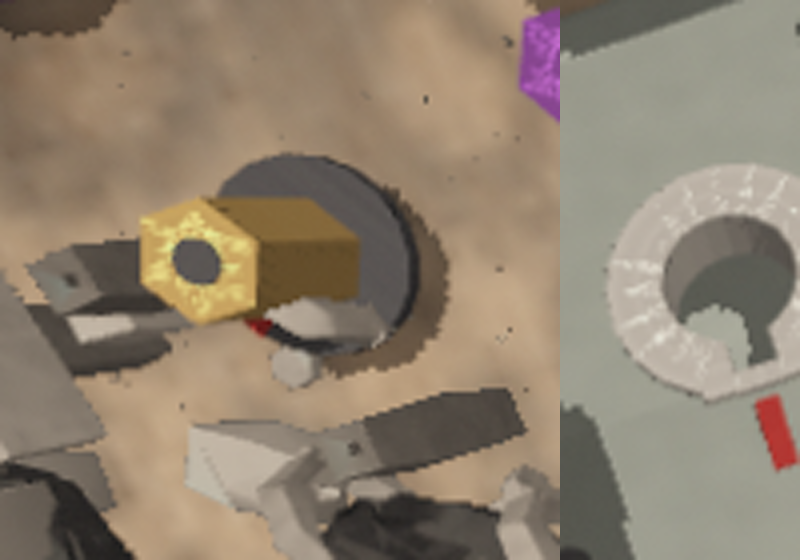

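The bush's red mark peeks out at about (65,141), just beside the head and partly hidden by bright scrap. Next: poses.

Run:
```python
from h import *
import pickle
m=pickle.load(open("w2.pkl","rb"));im=cv2.imread("pics/w2.png");ms=pickle.load(open("ms0.pkl","rb"))
hsv=cv2.cvtColor(im,cv2.COLOR_BGR2HSV)
# ring outer
br=((hsv[...,2]>165)&(hsv[...,0]<26)).astype(np.uint8); M=np.zeros_like(br);M[80:160,284:357]=1;br&=M
n,l,st,ce=cv2.connectedComponentsWithStats(br);i=1+np.argmax(st[1:,4]);print(st[i])
c=max(cv2.findContours((l==i).astype(np.uint8),cv2.RETR_EXTERNAL,cv2.CHAIN_APPROX_NONE)[0],key=cv2.contourArea)
h=cv2.convexHull(c)[:,0].astype(float)
# points on ring-plane: iterate with yaw
yaw=0.;ctr=np.array([.605,0,.085])
for it in range(8):
    nz=np.array([-.5*np.cos(yaw),-.5*np.sin(yaw),np.sqrt(.75)]);ex=np.array([np.cos(yaw)*np.sqrt(.75),np.sin(yaw)*np.sqrt(.75),.5]);ey=np.cross(nz,ex)
    pts=np.array([plane(m,*p,n=nz,p=ctr) for p in h]);loc=np.c_[(pts-ctr)@ex,(pts-ctr)@ey]
    (cx,cy),(a,b),ang=cv2.fitEllipse((loc*1000).astype(np.float32)) if it else ((*(1000*loc.mean(0)),),(0,0),0)
    d=ctr+ex*cx/1000+ey*cy/1000; o,_=pix2ray(m,320,200)
    # slide along view ray to z=.085
    r=d-o; d=o+r*(.085-o[2])/r[2]
    ctr=d
    mk=plane(m,333.6,157.6,n=nz,p=ctr-nz*.003)-ctr
    pv=plane(m,372,91.5,n=nz,p=ctr+nz*.017)-ctr
    dm=np.arctan2(mk@ey,mk@ex);dp=np.arctan2(-(pv@ex),pv@ey)
    lm=(1e3*mk@ex,1e3*mk@ey);lp=(1e3*pv@ex,1e3*pv@ey)
    yaw+=dm*.8
    hd=plane(m,360,24,n=nz,p=ctr+nz*.051)-ctr
print("ctr",ctr.round(4),"dia",a,b,"yaw",yaw,"mark",lm,"piv",lp,dp,"handle",1e3*hd@ex,1e3*hd@ey)
for n in("top","scene"):print(n,proj(ms[n],ctr).round(1))
# hex
hx=np.array([(141,225),(205,198),(258,240),(255,305),(205,325),(142,280)])/4+[0,60]
P=np.array([plane(m,*p,.062) for p in hx]);C=P.mean(0)
v=P-C;print("hexC",C.round(4),"r",np.linalg.norm(v[:,:2],axis=1).round(4),"corner ang",np.degrees(np.arctan2(v[:,1],v[:,0])).round(1))
fm=plane(m,64.6,141,.022)-C;print("mark",fm.round(4),np.linalg.norm(fm[:2]),np.degrees(np.arctan2(fm[1],fm[0])))
fc=plane(m,415/4,60+65,.022)-C;print("flange edge r",np.linalg.norm(fc[:2]))
for n in("top","scene"):print(n,proj(ms[n],C).round(1))
```

```text
[ 291   91   63   59 1863]
ctr [0.6049 0.0016 0.085 ] dia 60.88914489746094 61.41584396362305 yaw 0.0509876350911387 mark (np.float64(40.92238500001631), np.float64(-0.00038286671013345745)) piv (np.float64(-1.0376552124309466), np.float64(50.81040459536694)) 0.020419262574061993 handle -45.3725558111183 54.5227487018325
top [298.7 183.1]
scene [283.3 204.2]
hexC [ 0.5434 -0.2687  0.062 ] r [0.0158 0.0164 0.0162 0.0155 0.0159 0.0162] corner ang [-139.9  151.    96.1   32.5  -22.4  -88.5]
mark [ 0.0137 -0.0217 -0.04  ] 0.02573140148238115 -57.69943842723678
flange edge r 0.02915598292050725
top [403.8 205.8]
scene [353.3 147.2]
```

The measurements agree across views:
- **Ring:** (0.605, 0.002, 0.085), fitted diameter about 61 mm, yaw about 0.05 rad.
- **Clamp:** open to about 0.1 rad.
- **Bush:** (0.543, -0.269), key at about -55°.

I'll take one closer look at the bush with the tool turned to the planned grasp, closing line at 65°.

>>> step_arm --pt "1 -0.7 -3.6 -0.6 0 0 -0.04" --pt "1 -1.4 -7.2 -1.2 0 0 -0.08" --pt "1 -2.1 -10.8 -1.9 0 0 -0.12" --pt "1 -2.8 -14.4 -2.5 0 0 -0.16" --pt "1 -3.5 -18 -3.2 0 0 -0.18"

```text
time: 2.75
tool_pos: [0.627, -0.1924, 0.2207]
tool_rot: [3.141, 0.002, 2.704]
contact_force: [0.4, -0.1, -0.3]
opening: 0.092
grip_force: 0.0
```

>>> step_arm --pt "1 -0.7 -3.6 -0.6 0 0 0" --pt "1 -1.4 -7.2 -1.2 0 0 0" --pt "1 -2.1 -10.7 -1.8 0 0 0" --pt "1 -2.1 -10.7 -1.8 0 0 0" --pt "1 -2.1 -10.7 -1.8 0 0 0"

```text
time: 3.17
tool_pos: [0.6059, -0.2999, 0.2017]
tool_rot: [3.141, 0.0, 2.702]
contact_force: [0.1, 0.8, -0.4]
opening: 0.0917
grip_force: 0.0
```

Run:
```python
from h import *
import pickle
o=observe();print(o["time"],o["tool_pos"],o["tool_rot"],o["qpos"])
m,im=snap("wrist","pics/w3.png");pickle.dump(m,open("w3.pkl","wb"))
u,v=proj(m,[.5434,-.2687,.03]).round().astype(int);print(u,v,proj(m,[.5434,-.2687,.062]))
u0,v0=max(u-100,0),max(v-75,0);print(u0,v0)
cv2.imwrite("pics/w3c.png",cv2.resize(im[v0:v0+150,u0:u0+200],None,fx=4,fy=4,interpolation=cv2.INTER_CUBIC))
```

```text
3.1667 [ 0.60589309 -0.29992142  0.20166205] [3.14125712e+00 1.97138363e-04 2.70204401e+00] [-5.73076336e-01  6.33770195e-01  1.05041930e+00  3.61114728e-04
  1.45725245e+00 -1.70436494e+00]
326 106 [326.57650224 105.83578526]
226 31
```

View pics/w3c.png

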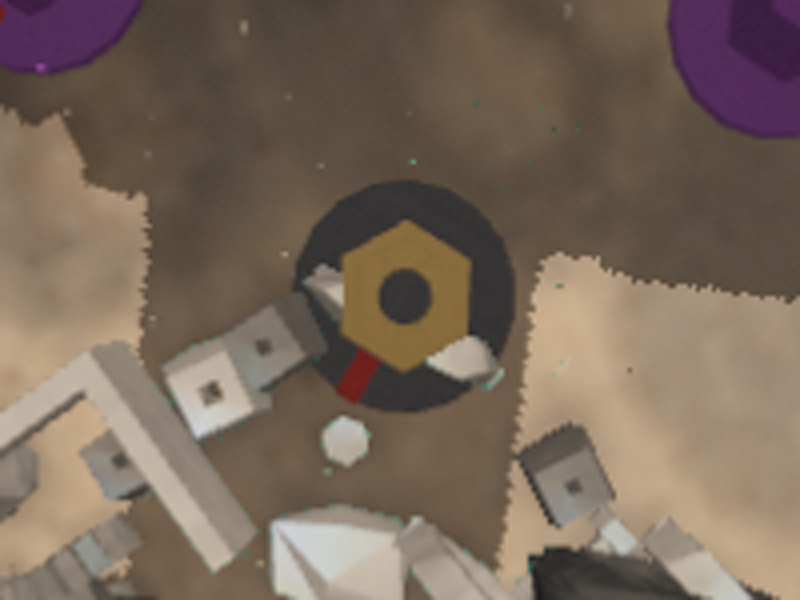

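The close-up shows the hexagon at crop (405,296), with its flats left and right already square to the closing line. The red mark at (358,376) is on the lower-left flat. The scrap passes through the flange, so it is probably only scenery. Next I'll refine the centre.

Run:
```python
from h import *
import pickle
m=pickle.load(open("w3.pkl","rb"))
f=lambda q:np.array(q)/4+[226,31]
P=np.array([plane(m,*f(q),.062) for q in[(405,220),(472,258),(468,335),(405,372),(343,330),(343,257)]]);C=P.mean(0);v=P-C
print(C,np.linalg.norm(v,axis=1).round(4),(np.degrees(np.arctan2(v[:,1],v[:,0]))%60).round(1))
k=plane(m,*f((358,376)),.022)-C;print("mark",k,np.degrees(np.arctan2(k[1],k[0])))
fl=np.array([plane(m,*f(q),.022) for q in[(296,296),(514,296),(405,181),(405,410)]]);print(fl.mean(0),np.ptp(fl,axis=0))
print(np.degrees(2.702)-90)
print((C-observe()["tool_pos"])*100)
```

```text
[ 0.54308008 -0.26764844  0.062     ] [0.0159 0.0165 0.0162 0.0164 0.0158 0.0161] [35.8 33.7 33.6 34.2 32.4 34.2]
mark [ 0.01217547 -0.01854083 -0.04      ] -56.70772282951579
[ 0.54291433 -0.26735519  0.022     ] [0.04963482 0.04905681 0.        ]
64.81319624434843
[ -6.3631874    3.08655184 -14.00723357]
```

>>> step_arm --pt "0.7 -3.2 1.6 -1 0 0 -0.014" --pt "0.7 -6.3 3.2 -3 0 0 -0.014" --pt "0.7 -6.3 3.2 -6.5 0 0 -0.014" --pt "0.7 -6.3 3.2 -10 0 0 -0.014" --pt "0.7 -6.3 3.2 -12.5 0 0 -0.014"

```text
time: 3.63
tool_pos: [0.5437, -0.264, 0.0753]
tool_rot: [3.141, -0.0, 2.693]
contact_force: [1.0, 0.1, -0.2]
opening: 0.0657
grip_force: 0.0
```

>>> step_arm --pt "0.7 0 0 -1.6 0 0 0" --pt "0.7 0 0 -3.2 0 0 0" --pt "0.7 0 0 -4.7 0 0 0" --pt "0.7 0 0 -4.7 0 0 0" --pt "0.7 0 0 -4.7 0 0 0"

```text
time: 4.05
tool_pos: [0.5446, -0.2653, 0.0296]
tool_rot: [3.141, -0.0, 2.693]
contact_force: [0.7, 0.7, -0.2]
opening: 0.0646
grip_force: 0.0
```

>>> step_arm --pt "0.1 0 0 0 0 0 0" --pt "0.1 0 0 0 0 0 0" --pt "0.1 0 0 0 0 0 0" --pt "0.1 0 0 0 0 0 0" --pt "0.1 0 0 0 0 0 0" --grip_force 35

```text
time: 4.47
tool_pos: [0.5445, -0.2673, 0.0294]
tool_rot: [-3.142, 0.001, 2.691]
contact_force: [-0.0, -1.2, -0.8]
opening: 0.0353
grip_force: 0.0
```

>>> step_arm --pt "0.1 0 0 0 0 0 0" --pt "0.1 0 0 0 0 0 0" --pt "0.1 0 0 0 0 0 0"

```text
time: 4.72
tool_pos: [0.5444, -0.2673, 0.0291]
tool_rot: [3.142, 0.0, 2.691]
contact_force: [-0.5, 0.7, 2.2]
opening: 0.0278
grip_force: 35.0
```

The grip is good: the opening is 27.8 mm against 28 mm across the flats. Next I lift it and work out the approach.

>>> step_arm --pt "0.1 0 0 1 0 0 0" --pt "0.1 0 0 4 0 0 0" --pt "0.1 0 0 8 0 0 0" --pt "0.1 0 0 12 0 0 0" --pt "0.1 0 0 12 0 0 0"

```text
time: 5.13
tool_pos: [0.5479, -0.2695, 0.1579]
tool_rot: [-3.14, 0.014, 2.691]
contact_force: [1.3, -1.1, -2.3]
opening: 0.0277
grip_force: 35.0
```

>>> step_arm --pt "0.1 0 0 0 0 0 0" --pt "0.1 0 0 0 0 0 0"

```text
time: 5.3
tool_pos: [0.5437, -0.2668, 0.1483]
tool_rot: [3.141, -0.001, 2.691]
contact_force: [-0.5, 0.0, -3.4]
opening: 0.0278
grip_force: 35.0
```

```bash
cat >> h.py <<'E'
NYAW=0.053; NC=np.array([.6049,.0016,.085])
def nose():
    c,s=np.cos(NYAW),np.sin(NYAW);nz=np.array([-.5*c,-.5*s,.75**.5]);ex=np.array([c*.75**.5,s*.75**.5,.5])
    return np.c_[ex,np.cross(nz,ex),nz]
def cur():
    o=observe();return np.array(o["tool_pos"]),R.from_euler("xyz",o["tool_rot"]),o
def toolR(yang):  # tool y at yang (deg) in the nose frame, z along -nz
    a=np.radians(yang);y=np.array([np.cos(a),np.sin(a),0]);z=np.array([0,0,-1.]);return R.from_matrix(nose()@np.c_[np.cross(y,z),y,z])
def goal(xyz,yang,quiet=0):
    p,r,o=cur();t=NC+nose()@np.array(xyz);d=(t-p)*100;rv=(toolR(yang)*r.inv()).as_rotvec()
    print("t",round(o["time"],2),"shift cm",d.round(2),"turn",rv.round(3),"deg",np.degrees(np.linalg.norm(rv)).round(1));return d,rv
E
python3 - <<'E'
from h import *
# TCP in bush_seat frame: along tool x -0.6mm, z .0291-.016
a=np.radians(120);y=np.array([np.cos(a),np.sin(a),0]);x=np.cross(y,[0,0,-1.])
off=-0.0006*x+np.array([0,0,.0131]);print(off)
print(cur()[2]["qpos"],cur()[2]["opening"])
d,rv=goal(off+[0,0,.045],120)
print("per 11 rows",(d/11).round(2),(rv/11).round(4))
E
```

```text
[0.00051962 0.0003     0.0131    ]
[-5.82726979e-01  5.36076852e-01  1.37277074e+00  6.52332182e-05
  1.23416392e+00 -1.70270012e+00] 0.027847754283228148
t 5.3 shift cm [ 3.27 26.72 -1.28] turn [-0.243 -0.491  1.003] deg 65.5
per 11 rows [ 0.3   2.43 -0.12] [-0.0221 -0.0447  0.0912]
```

>>> step_arm --pt "0.1 0.3 2.4 0.3 -0.022 -0.045 0.091" --pt "0.1 0.6 4.8 0.6 -0.044 -0.089 0.182" --pt "0.1 0.9 7.2 0.9 -0.066 -0.134 0.273" --pt "0.1 1.2 9.7 1.2 -0.088 -0.179 0.365" --pt "0.1 1.5 12.1 1.2 -0.11 -0.223 0.456"

```text
time: 5.72
tool_pos: [0.5581, -0.1444, 0.1591]
tool_rot: [-3.083, 0.238, -3.123]
contact_force: [0.6, 0.2, -2.3]
opening: 0.0275
grip_force: 35.0
```

>>> step_arm --pt "0.1 0.3 2.4 0 -0.022 -0.045 0.091" --pt "0.1 0.6 4.8 0 -0.044 -0.089 0.182" --pt "0.1 0.9 7.2 0 -0.066 -0.134 0.273" --pt "0.1 1.2 9.7 0 -0.088 -0.179 0.365" --pt "0.1 1.5 12.1 0 -0.11 -0.223 0.456"

```text
time: 6.13
tool_pos: [0.5724, -0.0235, 0.1585]
tool_rot: [-2.911, 0.421, -2.608]
contact_force: [1.0, 0.6, -3.2]
opening: 0.0272
grip_force: 35.0
```

>>> step_arm --pt "0.1 0.3 2.5 -1.2 -0.022 -0.045 0.091" --pt "0.1 0.3 2.5 -1.2 -0.022 -0.045 0.091" --pt "0.1 0.3 2.5 -1.2 -0.022 -0.045 0.091" --pt "0.1 0.3 2.5 -1.2 -0.022 -0.045 0.091"

```text
time: 6.47
tool_pos: [0.5768, -0.0003, 0.1478]
tool_rot: [-2.864, 0.447, -2.503]
contact_force: [-0.2, -0.3, -2.1]
opening: 0.0276
grip_force: 35.0
```

Run:
```python
from h import *
import pickle
print(cur()[2]["qpos"])
goal([.0005,.0003,.0581],120)
m,im=snap("wrist","pics/w4.png");pickle.dump(m,open("w4.pkl","wb"))
m,im2=snap("scene","pics/s4.png");pickle.dump(m,open("s4.pkl","wb"))
u,v=proj(m,NC).astype(int);print(u,v)
c=cv2.resize(im2[v-60:v+40,u-60:u+60],None,fx=4,fy=4,interpolation=cv2.INTER_CUBIC)
cv2.imwrite("pics/v4.png",np.hstack([cv2.resize(im,(320,200)),cv2.resize(c,(480,400))[:200]]) if 0 else np.vstack([np.hstack([cv2.resize(im,(320,200)),np.zeros((200,160,3),np.uint8)]),c]))
```

```text
[-0.21246076  0.25868496  1.97300383  0.32695983  0.42404342 -2.6242117 ]
t 6.47 shift cm [-0.05  0.07 -1.22] turn [-0.002 -0.002  0.001] deg 0.2
283 204
```

View pics/v4.png

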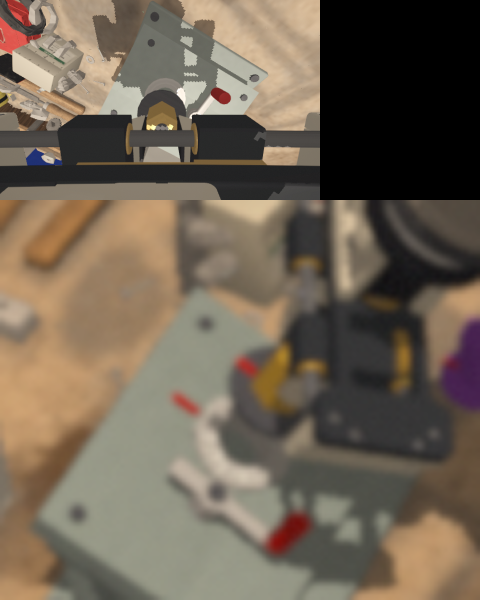

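The scene view has the bush above the ring with its red mark at (246,365), in line with the keyway mark at (185,403). The clamp is clear on the left. I'll move down the nose axis until the pilot is just above the face.

>>> step_arm --pt "0.1 -0.05 0.07 -1.2 0 0 0" --pt "0.1 0.6 0.1 -2.35 0 0 0" --pt "0.1 1.25 0.14 -3.47 0 0 0" --pt "0.1 1.25 0.14 -3.47 0 0 0" --pt "0.1 1.25 0.14 -3.47 0 0 0"

```text
time: 6.98
tool_pos: [0.5898, 0.0006, 0.1138]
tool_rot: [-2.862, 0.448, -2.502]
contact_force: [-0.5, -0.1, -2.5]
opening: 0.0274
grip_force: 35.0
```

Run:
```python
from h import *
print(cur()[2]["qpos"])
goal([.0005,.0003,.0131+.019],120)
goal([.0005,.0003,.0131+.006],120)
m,im=snap("wrist","pics/w5.png")
m,im2=snap("scene","pics/s5.png")
u,v=283,204
a=cv2.resize(im[150:290,220:420],None,fx=3,fy=3,interpolation=cv2.INTER_CUBIC)
cv2.imwrite("pics/v5.png",a)
```

```text
[-0.20355649  0.33607907  1.98335488  0.39552213  0.33809411 -2.69170394]
t 6.98 shift cm [-0.06  0.04 -0.08] turn [-0.002 -0.001  0.001] deg 0.1
t 6.98 shift cm [ 0.59  0.08 -1.2 ] turn [-0.002 -0.001  0.001] deg 0.1
```

View pics/v5.png

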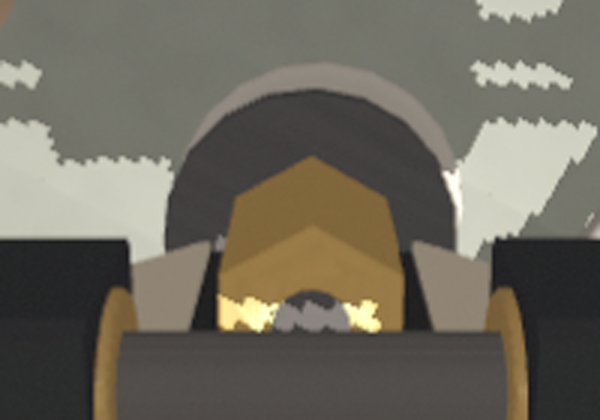

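The wrist close-up shows the flange at (312,190) almost concentric with the ring rim above it, shifted slightly towards the camera as expected at this height. I'll continue in small steps and watch the force.

>>> step_arm --pt "0.1 0.1 0.06 -0.4 0 0 0" --pt "0.1 0.25 0.06 -0.65 0 0 0" --pt "0.1 0.35 0.07 -0.8 0 0 0" --pt "0.1 0.35 0.07 -0.8 0 0 0"

```text
time: 7.42
tool_pos: [0.5933, 0.0019, 0.1059]
tool_rot: [-2.862, 0.449, -2.501]
contact_force: [-0.0, 0.3, -2.7]
opening: 0.0278
grip_force: 35.0
```

>>> step_arm --pt "0.1 0.1 0.0 -0.17 0 0 0" --pt "0.1 0.2 0.01 -0.35 0 0 0" --pt "0.1 0.2 0.01 -0.35 0 0 0"

```text
time: 7.67
tool_pos: [0.5954, 0.0021, 0.1023]
tool_rot: [-2.862, 0.449, -2.501]
contact_force: [0.1, 0.1, -1.8]
opening: 0.0277
grip_force: 35.0
```

Run:
```python
from h import *
p,r,o=cur();print(o["qpos"],o["contact_force"],nose().T@o["contact_force"])
print("nose mm",(nose().T@(p-NC)*1e3).round(2))
goal([.0005,.0003,.0131],120)
```

```text
[-0.19788204  0.36450219  1.98253025  0.42311139  0.31064937 -2.71756372] [ 0.10811728  0.10597065 -1.81456961] [-0.80892226  0.10009431 -1.62825302]
nose mm [ 0.43  0.97 19.74]
t 7.67 shift cm [ 0.34 -0.05 -0.57] turn [-0.001  0.    -0.   ] deg 0.1
```

The pilot, foot and key have entered with no contact force. The flange is 6.6 mm above the ring, so I continue.

>>> step_arm --pt "0.1 0.1 -0.02 -0.17 0 0 0" --pt "0.1 0.2 -0.04 -0.34 0 0 0" --pt "0.1 0.29 -0.05 -0.48 0 0 0" --pt "0.1 0.29 -0.05 -0.48 0 0 0"

```text
time: 8.0
tool_pos: [0.5982, 0.0017, 0.0975]
tool_rot: [-2.862, 0.449, -2.501]
contact_force: [0.5, 2.7, -3.3]
opening: 0.0273
grip_force: 35.0
```

>>> step_arm --pt "0.1 0.05 0 -0.09 0 0 0" --pt "0.1 0.07 0 -0.13 0 0 0" --pt "0.1 0.07 0 -0.13 0 0 0"

```text
time: 8.25
tool_pos: [0.5988, 0.0018, 0.0965]
tool_rot: [-2.862, 0.449, -2.5]
contact_force: [-0.2, 3.1, -2.7]
opening: 0.0277
grip_force: 35.0
```

Run:
```python
from h import *
p,r,o=cur();print(o["qpos"],o["contact_force"],nose().T@o["contact_force"])
print("nose mm",(nose().T@(p-NC)*1e3).round(2))
goal([.0005,.0003,.0131],120)
```

```text
[-0.19720376  0.37998802  1.97965948  0.43984646  0.29902368 -2.73475075] [-0.18916765  3.08132848 -2.70051803] [-1.37248821  3.08702296 -2.32588318]
nose mm [ 0.52  0.47 12.98]
t 8.25 shift cm [-0.01 -0.02  0.01] turn [-0.001  0.    -0.001] deg 0.1
```

The bush is nominally at depth with a light side touch of 3 N. I'll ease off in y and press on to feel the seat.

>>> step_arm --pt "0.1 0.02 0.04 -0.04 0 0 0" --pt "0.1 0.05 0.04 -0.09 0 0 0" --pt "0.1 0.05 0.04 -0.09 0 0 0"

```text
time: 8.5
tool_pos: [0.5991, 0.0018, 0.0965]
tool_rot: [-2.861, 0.449, -2.5]
contact_force: [-10.2, -0.8, 8.5]
opening: 0.0273
grip_force: 35.0
```

>>> step_arm --pt "0.1 0.02 0 -0.04 0 0 0" --pt "0.1 0.05 0 -0.09 0 0 0" --pt "0.1 0.05 0 -0.09 0 0 0"

```text
time: 8.75
tool_pos: [0.5992, 0.0018, 0.0964]
tool_rot: [-2.86, 0.45, -2.5]
contact_force: [-19.1, -0.9, 20.8]
opening: 0.0276
grip_force: 35.0
```

Run:
```python
from h import *
p,r,o=cur();print(o["qpos"],nose().T@o["contact_force"])
print("nose mm",(nose().T@(p-NC)*1e3).round(2))
```

```text
[-0.19681089  0.38036609  1.9802941   0.44246805  0.2965566  -2.73730954] [-6.14714914  0.10087398 27.57022547]
nose mm [ 0.76  0.52 12.77]
```

That is solid seating contact at the expected depth: 28 N along the axis, within 0.3 mm. I'll relieve the push, release just enough, and withdraw along the nose axis.

>>> step_arm --pt "0.1 -0.09 -0.01 0.16 0 0 0" --pt "0.4 -0.09 -0.01 0.16 0 0 0" --pt "0.4 -0.09 -0.01 0.16 0 0 0" --pt "0.4 -0.09 -0.01 0.16 0 0 0" --pt "0.4 -0.09 -0.01 0.16 0 0 0"

```text
time: 9.17
tool_pos: [0.5995, 0.0015, 0.0965]
tool_rot: [-2.861, 0.449, -2.501]
contact_force: [-0.1, -0.5, -0.2]
opening: 0.0368
grip_force: 0.0
```

>>> step_arm --pt "0.4 -0.5 -0.03 0.87 0 0 0" --pt "0.4 -1.5 -0.08 2.6 0 0 0" --pt "0.4 -3 -0.16 5.2 0 0 0" --pt "0.4 -4 -0.2 7 0 0 0" --pt "0.4 -4 -0.2 7 0 0 0"

```text
time: 9.58
tool_pos: [0.5593, -0.0006, 0.1706]
tool_rot: [-2.856, 0.453, -2.498]
contact_force: [0.2, 0.1, 0.2]
opening: 0.0367
grip_force: 0.0
```

Run:
```python
from h import *
import pickle
p,r,o=cur();print(o["qpos"],o["opening"],(nose().T@(p-NC)*1e3).round(1))
m,im=snap("wrist","pics/w6.png");pickle.dump(m,open("w6.pkl","wb"));ms=pickle.load(open("ms0.pkl","rb"))
mt,it=snap("top","pics/t6.png");m2,i2=snap("scene","pics/s6.png")
N=nose()
print("expected head centre",[proj(q,NC+N@[0,0,.046]).round(1) for q in(m,mt,m2)])
for nm,q,I in(("wrist",m,im),("top",mt,it),("scene",m2,i2)):
    hsv=cv2.cvtColor(I,cv2.COLOR_BGR2HSV)
    u,v=proj(q,NC).astype(int);W=90 if nm=="wrist" else 30
    red=(((hsv[...,0]<8)|(hsv[...,0]>172))&(hsv[...,1]>130)&(hsv[...,2]>60)).astype(np.uint8)
    Z=np.zeros_like(red);Z[max(v-W,0):v+W,u-W:u+W]=1
    n,l,st,ce=cv2.connectedComponentsWithStats(red&Z)
    print(nm,"ring",(u,v),"expect bush mark",proj(q,NC+N@[.022,0,.006]).round(1),"plate mark",proj(q,NC+N@[.041,0,-.003]).round(1),[(st[i,4],ce[i].round(1).tolist()) for i in range(1,n) if st[i,4]>3])
    b=(abs(hsv[...,0].astype(int)-24)<8)&(hsv[...,1]>120)&(hsv[...,2]>80)&(Z>0);ys,xs=np.nonzero(b)
    if len(xs):print(nm,"brass",xs.mean(),ys.mean(),len(xs))
a=im[0:300,160:560];cv2.imwrite("pics/v6.png",np.vstack([cv2.resize(a,(640,480))]))
```

```text
[-0.22279028  0.19091771  1.99115574  0.31036332  0.46541872 -2.61351746] 0.03668555924391875 [ 3.3  0.2 97. ]
expected head centre [array([327.4, 205.3]), array([298.3, 190.7]), array([290.8, 196.3])]
wrist ring (np.int64(326), np.int64(190)) expect bush mark [313.4 214.7] plate mark [302.6 230.1] [(np.int32(94), [412.6, 181.2]), (np.int32(11), [309.0, 219.0]), (np.int32(128), [302.4, 231.2])]
wrist brass 334.3702031602709 226.62189616252823 886
top ring (np.int64(298), np.int64(183)) expect bush mark [297.9 176.1] plate mark [297.3 167.8] [(np.int32(12), [296.5, 168.0]), (np.int32(15), [297.9, 176.7]), (np.int32(48), [278.2, 206.2])]
top brass 299.015625 188.90625 192
scene ring (np.int64(283), np.int64(204)) expect bush mark [276.6 197.8] plate mark [268.7 194.7] [(np.int32(9), [268.8, 194.4]), (np.int32(11), [277.9, 197.8]), (np.int32(63), [294.8, 226.7])]
scene brass 289.98326359832635 198.35146443514645 239
```

View pics/v6.png

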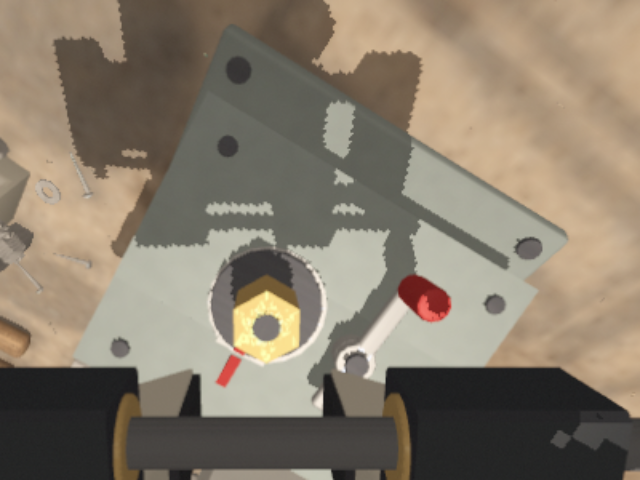

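The view shows the flange concentric and flush with the ring, and the bush mark in line with the keyway mark; all three cameras place both marks within about 6 px of prediction. The clamp's red handle top is at view (433,303). Now for the clamp. Joint 5 is near its limit at the full 30° tilt, so I'll use about 15° with the closing line along the nose's y.

```bash
cat >> h.py <<'E'
def tR(t=15):
    t=np.radians(t);z=np.array([np.sin(t),0,-np.cos(t)]);y=np.array([0,1.,0]);return R.from_euler("z",NYAW)*R.from_matrix(np.c_[np.cross(y,z),y,z])
def hgoal(th,up=0,h=.042,t=15,rad=.045,dx=0,dy=0):
    p,r,o=cur();N=nose();T=tR(t);zt=T.as_matrix()[:,2]
    g=NC+N@np.array([-rad*np.cos(th)+dx,.05+rad*np.sin(th)+dy,h]);tc=g+zt*(.019-up)
    rv=(T*r.inv()).as_rotvec();print("th",round(th,2),"shift",((tc-p)*100).round(2),"turn",rv.round(3),"deg",np.degrees(np.linalg.norm(rv)).round(1))
    return tc
E
python3 - <<'E'
from h import *
import pickle
m=pickle.load(open("w6.pkl","rb"));N=nose()
h=N.T@(plane(m,430.6,189.4,n=N[:,2],p=NC+N[:,2]*.051)-NC);print("handle",(h*1e3).round(1),"r",np.hypot(h[0],h[1]-.05),"th",np.arctan2(h[1]-.05,-h[0]))
pv=N.T@(plane(m,356/1.6+160,363/1.6,n=N[:,2],p=NC+N[:,2]*.017)-NC);print("pivot",(pv*1e3).round(1))
th=np.arctan2(h[1]-.05,-h[0])
hgoal(th,.05);hgoal(th)
E
```

```text
handle [-45.  53.  51.] r 0.045080722208383925 th 0.06571645230448252
pivot [ 0.3 50.6 17. ]
th 0.07 shift [-2.48  5.11 -3.76] turn [ 0.186  0.267 -0.485] deg 33.5
th 0.07 shift [-1.18  5.18 -8.59] turn [ 0.186  0.267 -0.485] deg 33.5
```

>>> step_arm --pt "0.4 -0.5 1 0 0.037 0.053 -0.097" --pt "0.4 -1 2 0 0.074 0.107 -0.194" --pt "0.4 -1.5 3 -0.5 0.112 0.16 -0.291" --pt "0.4 -2 4 -1.5 0.149 0.214 -0.388" --pt "0.4 -2.5 5.1 -2.5 0.186 0.267 -0.485"

```text
time: 10.15
tool_pos: [0.5336, 0.0516, 0.14]
tool_rot: [-3.128, 0.276, -3.054]
contact_force: [0.1, -0.3, 0.3]
opening: 0.0368
grip_force: 0.0
```

>>> step_arm --pt "0.4 0 0 -1.2 0 0 0" --pt "0.4 0 0 -1.2 0 0 0" --pt "0.4 0 0 -1.2 0 0 0"

```text
time: 10.4
tool_pos: [0.5333, 0.051, 0.1276]
tool_rot: [-3.127, 0.277, -3.048]
contact_force: [0.2, 0.1, 0.2]
opening: 0.0365
grip_force: 0.0
```

Run:
```python
from h import *
print(cur()[2]["qpos"],cur()[2]["time"])
hgoal(.066)
```

```text
[-0.06635468  0.29821044  1.87049554  0.04513135  0.6978355  -1.75927101] 10.4
th 0.07 shift [ 1.39  0.06 -4.71] turn [ 0.013  0.016 -0.037] deg 2.4
```

>>> step_arm --pt "0.4 0.5 0.06 -1.6 0.01 0.015 -0.035" --pt "0.4 0.95 0.06 -3.2 0.01 0.015 -0.035" --pt "0.4 1.4 0.06 -4.7 0.01 0.015 -0.035" --pt "0.4 1.4 0.06 -4.7 0.01 0.015 -0.035" --pt "0.4 1.4 0.06 -4.7 0.01 0.015 -0.035"

```text
time: 10.82
tool_pos: [0.5476, 0.0511, 0.082]
tool_rot: [-3.138, 0.264, -3.087]
contact_force: [0.6, 0.7, 0.8]
opening: 0.0366
grip_force: 0.0
```

>>> step_arm --pt "0.05 0 0 0 0 0 0" --pt "0.05 0 0 0 0 0 0" --pt "0.05 0 0 0 0 0 0" --pt "0.05 0 0 0 0 0 0" --pt "0.05 0 0 0 0 0 0" --grip_force 15

```text
time: 11.23
tool_pos: [0.5481, 0.0516, 0.083]
tool_rot: [-3.138, 0.267, -3.087]
contact_force: [-1.7, 1.6, 3.3]
opening: 0.0136
grip_force: 15.0
```

Run:
```python
from h import *
p,r,o=cur();print(o["qpos"],o["time"],o["opening"],o["grip_force"],o["contact_force"])
N=nose();g=N.T@(p-r.as_matrix()[:,2]*.019-NC);print("grasp nose",(g*1e3).round(1))
a=np.array([hgoal(t) for t in(.066,.3,.6,.9,1.2,1.45,1.571)])
print((np.diff(a,axis=0)*100).round(2).tolist())
```

```text
[-0.06239873  0.39278052  1.87593867  0.04791079  0.60799185 -1.72298572] 11.2333 0.013607055539576588 15.00569075345993 [-1.66173711  1.55142504  3.32836146]
grasp nose [-42.9  53.   43.7]
th 0.07 shift [-0.09 -0.   -0.25] turn [ 0.003  0.005 -0.001] deg 0.3
th 0.3 shift [ 0.02  1.04 -0.15] turn [ 0.003  0.005 -0.001] deg 0.3
th 0.6 shift [0.46 2.27 0.14] turn [ 0.003  0.005 -0.001] deg 0.3
th 0.9 shift [1.2 3.3 0.6] turn [ 0.003  0.005 -0.001] deg 0.3
th 1.2 shift [2.17 4.02 1.18] turn [ 0.003  0.005 -0.001] deg 0.3
th 1.45 shift [3.1  4.34 1.73] turn [ 0.003  0.005 -0.001] deg 0.3
th 1.57 shift [3.57 4.4  2.  ] turn [ 0.003  0.005 -0.001] deg 0.3
[[0.11, 1.04, 0.1], [0.44, 1.24, 0.29], [0.74, 1.02, 0.46], [0.97, 0.72, 0.58], [0.93, 0.32, 0.54], [0.47, 0.06, 0.27]]
```

The post is gripped. I'll swing it along the arc in stages.

>>> step_arm --pt "0.05 0.04 0.5 0.05 0 0 0" --pt "0.05 0.11 1.04 0.1 0 0 0" --pt "0.05 0.3 1.65 0.23 0 0 0" --pt "0.05 0.55 2.28 0.39 0 0 0" --pt "0.05 0.55 2.28 0.39 0 0 0"

```text
time: 11.65
tool_pos: [0.5526, 0.0746, 0.086]
tool_rot: [-3.138, 0.264, -3.087]
contact_force: [-3.7, -0.5, 2.8]
opening: 0.0132
grip_force: 15.0
```

Run:
```python
from h import *
p,r,o=cur();print(o["opening"],o["grip_force"],nose().T@o["contact_force"])
print((nose().T@(p-r.as_matrix()[:,2]*.019-NC)*1e3).round(1))
```

```text
0.01316058946323786 15.008549988269806 [-1.76335327 -0.34280402  4.30439886]
[-36.5  75.8  43.4]
```

>>> step_arm --pt "0.05 0.35 0.53 0.22 0 0 0" --pt "0.05 0.74 1.02 0.46 0 0 0" --pt "0.05 1.2 1.42 0.74 0 0 0" --pt "0.05 1.71 1.74 1.04 0 0 0" --pt "0.05 1.71 1.74 1.04 0 0 0"

```text
time: 12.07
tool_pos: [0.5705, 0.0918, 0.0966]
tool_rot: [-3.138, 0.265, -3.087]
contact_force: [-2.9, -1.1, 1.6]
opening: 0.0136
grip_force: 15.0
```

>>> step_arm --pt "0.05 0.45 0.18 0.27 0 0 0" --pt "0.05 0.93 0.32 0.54 0 0 0" --pt "0.05 1.2 0.36 0.68 0 0 0" --pt "0.05 1.4 0.38 0.81 0 0 0" --pt "0.05 1.4 0.38 0.81 0 0 0"

```text
time: 12.48
tool_pos: [0.5835, 0.0961, 0.1041]
tool_rot: [-3.139, 0.263, -3.087]
contact_force: [-4.6, 2.4, 0.8]
opening: 0.0131
grip_force: 15.0
```

Run:
```python
from h import *
p,r,o=cur();print(o["opening"],o["grip_force"],nose().T@o["contact_force"])
print((nose().T@(p-r.as_matrix()[:,2]*.019-NC)*1e3).round(1))
mt,im=snap("scene","pics/s7.png")
hsv=cv2.cvtColor(im,cv2.COLOR_BGR2HSV);N=nose()
red=(((hsv[...,0]<8)|(hsv[...,0]>172))&(hsv[...,1]>130)&(hsv[...,2]>60)).astype(np.uint8);red[:160]=0;red[250:]=0;red[:,:230]=0;red[:,330:]=0
n,l,st,ce=cv2.connectedComponentsWithStats(red);print([(st[i,4],ce[i].round(1).tolist()) for i in range(1,n)],proj(mt,NC+N@[0,.095,.034]),proj(mt,NC+N@[-.01,.094,.034]))
```

```text
0.013140240762880841 15.010192394256592 [-3.42743867  2.65316152  2.91219906]
[ 0.2 95.6 43.1]
[] [269.49117018 229.29912331] [273.43630496 231.5348122 ]
```

The handle is near closed. I'll push on up-slope to feel the stop.

>>> step_arm --pt "0.05 0.2 0.01 0.12 0 0 0" --pt "0.05 0.35 0.02 0.2 0 0 0" --pt "0.05 0.45 0.02 0.26 0 0 0" --pt "0.05 0.45 0.02 0.26 0 0 0"

```text
time: 12.87
tool_pos: [0.5878, 0.0966, 0.1066]
tool_rot: [-3.14, 0.263, -3.087]
contact_force: [-4.9, 3.8, 0.9]
opening: 0.0133
grip_force: 15.0
```

Run:
```python
from h import *
p,r,o=cur();print(o["opening"],o["grip_force"],nose().T@o["contact_force"])
print((nose().T@(p-r.as_matrix()[:,2]*.019-NC)*1e3).round(1))
```

```text
0.0132726930147702 15.01001313328743 [-3.64996842  4.09875136  3.10142541]
[ 5.3 95.8 43.1]
```

>>> step_arm --pt "0.05 0.2 0 0.12 0 0 0" --pt "0.05 0.35 0 0.2 0 0 0" --pt "0.05 0.35 0 0.2 0 0 0" --grip_force 25

```text
time: 13.12
tool_pos: [0.5892, 0.0967, 0.1073]
tool_rot: [-3.14, 0.258, -3.087]
contact_force: [-9.7, 4.4, 0.8]
opening: 0.0122
grip_force: 25.0
```

Run:
```python
from h import *
p,r,o=cur();print(o["opening"],o["grip_force"],nose().T@o["contact_force"])
print((nose().T@(p-r.as_matrix()[:,2]*.019-NC)*1e3).round(1))
```

```text
0.012203419597818224 25.010054111480713 [-7.78303788  4.89240148  5.4443155 ]
[ 6.9 95.8 43. ]
```

The force rises and the tool lags, so that should be the stop. I'll release, back off along the post, and verify with the cameras.

>>> step_arm --pt "0.05 -0.15 0 -0.1 0 0 0" --pt "0.4 -0.15 0 -0.1 0 0 0" --pt "0.4 -0.15 0 -0.1 0 0 0" --pt "0.4 -0.15 0 -0.1 0 0 0" --pt "0.4 -0.15 0 -0.1 0 0 0"

```text
time: 13.53
tool_pos: [0.5917, 0.0955, 0.1086]
tool_rot: [-3.138, 0.267, -3.087]
contact_force: [-0.2, 0.4, 0.8]
opening: 0.0337
grip_force: 0.0
```

>>> step_arm --pt "0.4 -0.9 0 1.5 0 0 0" --pt "0.4 -1.9 0 3.4 0 0 0" --pt "0.4 -2.9 0 5.1 0 0 0" --pt "0.4 -4 0 7 0 0 0" --pt "0.4 -4 0 7 0 0 0"

```text
time: 13.95
tool_pos: [0.552, 0.0957, 0.1823]
tool_rot: [-3.138, 0.272, -3.087]
contact_force: [1.7, 0.5, -0.8]
opening: 0.0367
grip_force: 0.0
```

Run:
```python
from h import *
p,r,o=cur();print(o["opening"],o["tool_pos"],o["contact_force"]);N=nose()
for nm in("wrist","top","scene"):
    m,im=snap(nm,f"pics/{nm}8.png");hsv=cv2.cvtColor(im,cv2.COLOR_BGR2HSV)
    red=(((hsv[...,0]<8)|(hsv[...,0]>172))&(hsv[...,1]>130)&(hsv[...,2]>60)).astype(np.uint8)
    u,v=proj(m,NC).astype(int);W=200 if nm=="wrist" else 40
    Z=np.zeros_like(red);Z[max(v-W,0):v+W,max(u-W,0):u+W]=1
    n,l,st,ce=cv2.connectedComponentsWithStats(red&Z)
    print(nm,[(st[i,4],ce[i].round(1).tolist()) for i in range(1,n) if st[i,4]>3])
    print("  handle mid at th 1.571/1.4/1.2:",[proj(m,NC+N@[-.045*np.cos(t),.05+.045*np.sin(t),.034]).round(1).tolist() for t in(1.571,1.4,1.2)],"marks",proj(m,NC+N@[.022,0,.006]).round(1),proj(m,NC+N@[.041,0,-.003]).round(1),"head",proj(m,NC+N@[0,0,.046]).round(1))
    b=(abs(hsv[...,0].astype(int)-24)<8)&(hsv[...,1]>120)&(hsv[...,2]>80)&(Z>0)
    ys,xs=np.nonzero(b);print("  brass",len(xs) and (xs.mean(),ys.mean(),len(xs)))
```

```text
0.03673938964370122 [0.55197229 0.09569511 0.18229899] [ 1.68439743  0.53640011 -0.81205905]
wrist [(np.int32(82), [44.6, 112.5]), (np.int32(320), [322.5, 217.0])]
  handle mid at th 1.571/1.4/1.2: [[322.7, 215.8], [321.9, 205.8], [318.8, 194.4]] marks [209.7 240.2] [213. 261.] head [191.7 216.2]
  brass (np.float64(258.39127855235836), np.float64(264.82497775140905), 3371)
top [(np.int32(12), [296.5, 168.0]), (np.int32(13), [298.0, 176.3]), (np.int32(41), [260.1, 190.6])]
  handle mid at th 1.571/1.4/1.2: [[260.4, 191.4], [261.0, 194.2], [262.4, 197.2]] marks [297.9 176.1] [297.3 167.8] head [298.3 190.7]
  brass (np.float64(298.32941176470587), np.float64(187.88235294117646), 170)
scene [(np.int32(25), [267.4, 231.9])]
  handle mid at th 1.571/1.4/1.2: [[269.5, 229.3], [272.5, 231.0], [276.2, 232.4]] marks [276.6 197.8] [268.7 194.7] head [290.8 196.3]
  brass (np.float64(284.8809523809524), np.float64(200.64285714285714), 42)
```

All three cameras agree with the clamp being closed at its stop, and the bush marks haven't moved. I'll retreat a little further, then hand in.

>>> step_arm --pt "0.4 -1 0 3 0 0 0" --pt "0.4 -2 0 5 0 0 0" --pt "0.4 -2 0 5 0 0 0" --pt "0.4 -2 0 5 0 0 0"

```text
time: 14.43
tool_pos: [0.5316, 0.0956, 0.2282]
tool_rot: [-3.138, 0.267, -3.087]
contact_force: [-0.0, -0.1, -0.1]
opening: 0.0367
grip_force: 0.0
```

```bash
python3 -c "
from cell import *
print(hand_in())"
```

```text
the job is handed in; nothing more can be done
None
```

The bush is seated flush with its key in the keyway, the clamp is swung to its stop over the flange, and the arm is clear; handed in at 14.4 s, result not reported.

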